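# Uncouple the trailer tongue from the tow ball and hold it up

## Robot

A 6-joint arm with a two-finger parallel gripper is mounted at the origin on the work surface. World frame = base frame: x ahead of the robot, y to its left, z up, the work surface at z = 0. Lengths are in m, angles in rad, forces in N, time in s.
With the tool pointing down it reaches from about 0.3 to 0.775 m from the base axis. Payload 14.6 kg.
Tool frame: the origin (TCP) lies at the very end of the fingers, on their centre line; the grasp point (between the pads) lies 19 mm behind it; z points along the fingers, y is the line along which they close (so a half turn about z gives the same grasp; the last joint's range is limited). The gripper opens to 94 mm and grips with 3 to 60 N. Pads are 16 mm wide; open, the fingers measure 119 mm over their backs; the gripper's body (75 mm by 177 mm) begins 78 mm behind the grasp point.
Start: joints at [1.109, 0.3, 1.521, -0, 1.321, -0.067], TCP at [0.212, 0.508, 0.205] pointing down, gripper open.
Joint ranges: [-3.03, 3.03], [-0.79, 2.21], [0.23, 2.52], [-1.04, 4.18], [0, 3.07], [-2.55, 2.55]. Speed limits (rad/s): [2.22, 2.22, 2.57, 3.14, 3.14, 3.14].

## Interface

Orientations are given as [roll, pitch, yaw] about the fixed x, y, z axes, in that order (R = Rz(yaw) Ry(pitch) Rx(roll)).
In Python, from station import ctrl gives the robot as it stands.
- The arm moves only by the shell command python3 -m pendant 'ROWS' [OPENING] [FORCE]. ROWS is JSON, a list of rows, each a list of 2 entries, a list of its own where there are three numbers: the shift along the world's x, y, z in cm, then the turn about the world's z in rad. A call has 1 to 20 rows; each row shifts and turns the commanded pose from where the row before left it; what a row does not reach is not made up. A row lasts 1/12 s, in which the tool goes at most 41.7 mm and 7.16 degrees, less where a joint would pass 70% of its speed; a pose out of reach is approached as far as the arm can. A call is refused whole if a number of a shift passes 4.17 or a number of a turn 0.125, either way. A call with a gripper value outside its range is refused whole. OPENING is the opening, from 0 (shut) to 1 (fully open), set as the call begins (- or left out, the last holds). The fingers move at their own pace and stop on an object; FORCE is the grip in N (left out, the last holds). Time passes only in rows, so rows that do not move let the fingers close. It gives the time, the measured TCP pose, the force, the opening and the grip force at its end, in the units of the state.
- ctrl.get_obs(): the state, without advancing time (a new reading comes with each control period).
- ctrl.camera(name): name is "scene" or "top"; returns a dict with "color" (384x512x3 uint8, red, green, blue), "intrinsics" (3x3 intrinsics, pixels), "camera_from_world" (4x4, takes a point from world to camera coordinates). Camera axes: x right, y down, z forward; pixel columns grow to the right and rows downward; lengths in m; the calibration is good to about 2 mm. A picture is of the moment at which its call begins. There is no depth.
- ctrl.hand_in(): hands the job in; it is judged then, once.
The state is a dict: "time_s": time; "qpos": joint angles; "joint_vel": joint speeds; "tau": joint torques, N m; "ee_pos": TCP position; "eef_rot": TCP orientation; "force": force on the tool from outside, world axes, zero at the start; "moment": the same for the moment, N m; "grip_width": finger opening in m; "grip_force": force on a finger pad.
Only numpy, scipy, OpenCV 4.12 (cv2) and the standard library are available. Lean on these libraries where they do the work, as an engineer would, in place of code of your own. Each camera call takes 0.05 s, during which the arm holds its last target. There are 200 camera calls.

## Task

The trailer tongue on the fit-up plate is latched on its tow ball, and I want to grease the ball: pull the red latch handle on the side of the coupler all the way out sideways against its spring, then, with the latch still pulled, lift the tongue off the ball. Raise it until the coupler sits about 8 cm higher than when it was coupled, and finish while still holding it up there with the gripper, steady. Leave everything else on the bench where it is.

Things in the scene. Friction and masses are not known exactly. Their poses are not given: they have to be found in the camera images.
- hitch: fixed hitch set-up: steel fit-up plate (450 x 150 x 12 mm) with a tow-ball mount and, at its other end, a trailer's aluminium cross-member (40 x 300 x 40 mm, top 118 mm above the bench) with the drawbar's clevis. Origin at bench height under the ball; x axis from the ball to the drawbar's pivot, y the way the latch is pulled, z up. Its place and yaw differ in each run
- ball (a point): centre of the 50 mm steel tow ball, 85 mm above the bench (fixed). The ball has a flat underside 17 mm below its centre and a 22 mm thick neck
- tongue: hinged tongue: white 30 x 30 mm tube and grey cast coupler (cup over the ball, 62 mm wide, 42 mm deep), 0.4 to 0.8 kg. Origin: centre of the ball socket; axes as the hitch's while coupled. It swings about a level axis along the hitch's y, 280 mm from the ball towards hitch +x, 98 mm above the bench; lifts up to 0.7 rad. Unlatched, lifting the coupler takes 2 to 6 N; let go, it falls back
- socket (a point): centre of the ball socket of the coupler at the tongue's end: on the ball's centre when coupled; its axes are then the hitch's axes, and they tilt with the tongue
- latch (a joint): the coupler's spring latch, in m: 0 = locked (bolt under the ball), grows as it is pulled out sideways along the tongue's +y axis, stop at 0.016. The spring pulls back with 4 N at 0 and about 10 N at the stop. The bolt is clear of the ball from 0.013 on and must be kept out until the coupler has risen about 30 mm, else it catches under the ball
- handle (a point): middle of the red grip of the latch's upright handle, a bar 24 mm wide (along the tongue), 12 mm thick (along y), its top 18 mm above this point. Coupled and locked, it is 84 mm to the +y side of the ball's centre, 99 mm above the bench. 45 mm of free space between handle and coupler wall; the latch's 22 mm boss lies 28 mm and more below. It moves with the latch and tilts with the tongue
- grease_tub: closed white plastic grease tub with a yellow band and blue lid, 77 mm across, 65 mm tall, upright; origin at the centre of its foot. A bystander.
- brush: grease brush, 170 mm long, lying on the bench along its x axis; origin at its underside. A bystander.
- wrench: steel wrench, 190 mm long, lying along its x axis; origin at its underside. A bystander.
- spare_ball: spare tow ball standing on its shank and hex nut, 50 mm ball, 107 mm tall; origin at the centre of its foot. A bystander.
- nut_tub: open clear plastic tub of steel nuts, 130 x 100 x 50 mm; origin at the centre of its underside. A bystander.
- caliper: digital caliper, 200 mm long, 12 mm high, lying flat along its x axis; origin at its underside. A bystander.
- big_nut: large steel nut, 27 mm across, 13 mm high, lying on the steel plate beside the tongue; origin at the centre of its underside. A bystander.

How it is judged:
By the outcome, as a careful person would: the job done as asked, in the order asked, and still so for the second after the job is handed in, while the arm keeps its last pose, push and grip.
It also fails if it takes over 32 s, if anything falls off the work surface, if the arm or the gripper's body presses on something with over 40 N, if the wrist force passes 120 N, or if a joint passes its speed limit or range.

## Working session

There is one attempt and no reset: what is moved stays moved. The work goes in short steps, Python scripts to look and compute and a shell command to move; the robot and the scene stay as the last step left them, time stands still between calls to the robot, and variables do not carry over. Pictures are saved under pics/ and viewed, at most 10 in all, crops included, and the job is handed in when it is done.

```bash
mkdir -p pics; python3 - <<'E'
from station import ctrl
import cv2,numpy as np
for n in("scene","top"):
    c=ctrl.camera(n);cv2.imwrite(f"pics/{n}0.png",c["color"][:,:,::-1]);print(n,np.round(c["intrinsics"],1).tolist(),np.round(c["camera_from_world"],3).tolist())
o=ctrl.get_obs();print({k:np.round(v,3) for k,v in o.items()})
E
```

```text
scene [[480.4, 0.0, 259.0], [0.0, 480.4, 192.8], [0.0, 0.0, 1.0]] [[0.329, 0.944, -0.001, -0.175], [0.8, -0.279, -0.531, -0.401], [-0.501, 0.174, -0.848, 1.506], [0.0, 0.0, 0.0, 1.0]]
top [[415.3, 0.0, 246.7], [0.0, 415.3, 195.8], [0.0, 0.0, 1.0]] [[0.024, -1.0, 0.013, -0.012], [-0.998, -0.025, -0.062, 0.549], [0.062, -0.012, -0.998, 1.35], [0.0, 0.0, 0.0, 1.0]]
{'time_s': np.float64(0.1), 'qpos': array([ 1.109,  0.3  ,  1.522, -0.   ,  1.321, -0.067]), 'joint_vel': array([ 0.   , -0.002, -0.001,  0.   ,  0.002,  0.001]), 'tau': array([-1.0000e-03, -5.3265e+01, -3.5328e+01,  7.1000e-02,  2.4000e-02,
       -0.0000e+00]), 'ee_pos': array([0.211, 0.507, 0.205]), 'eef_rot': array([-3.141, -0.   ,  2.747]), 'force': array([-1.022,  0.419, -0.145]), 'moment': array([ 0.002,  0.026, -0.006]), 'grip_force': np.float64(0.0), 'grip_width': np.float64(0.094)}
```

View pics/scene0.png

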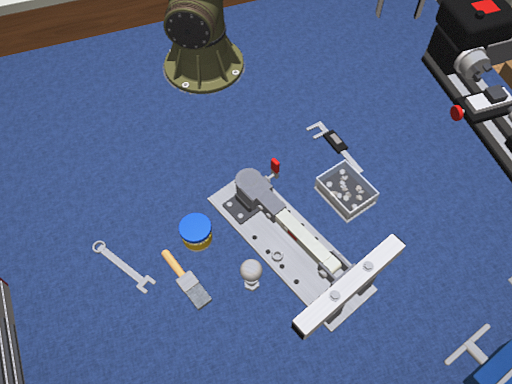

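View pics/top0.png

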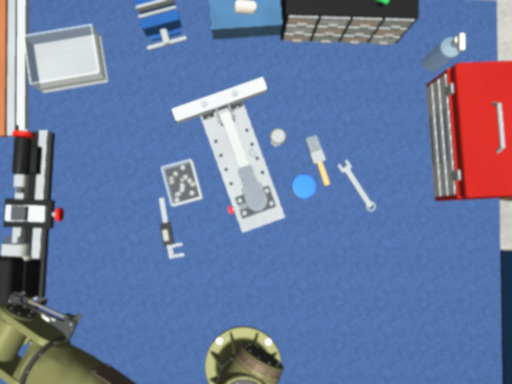

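The handle is at scene pixel (275,165) and top pixel (231,210). The coupler is at about (255,183) in scene and (255,195) in top. The white cross-member runs from (173,114) to (267,84) in top. I'll triangulate the handle and take the yaw from the cross-member.

```bash
cat > h.py <<'E'
from station import ctrl
import cv2,numpy as np
def red(c,roi):
    h=cv2.cvtColor(c["color"],cv2.COLOR_RGB2HSV);m=((h[...,0]<8)|(h[...,0]>172))&(h[...,1]>140)&(h[...,2]>70)
    z=np.zeros_like(m);x0,y0,x1,y1=roi;z[y0:y1,x0:x1]=m[y0:y1,x0:x1];v,u=np.nonzero(z);return np.array([u.mean(),v.mean()]),len(u)
def P(c): return c["intrinsics"]@c["camera_from_world"][:3]
def plane(c,uv,z):
    p=P(c);H=np.c_[p[:,:2],p[:,2]*z+p[:,3]];q=np.linalg.solve(H,[*uv,1]);return q[:2]/q[2]
def tri(a,b,ua,ub):
    q=cv2.triangulatePoints(P(a),P(b),np.array(ua,float),np.array(ub,float)).ravel();return q[:3]/q[3]
E
python3 - <<'E'
from h import *
s,t=ctrl.camera("scene"),ctrl.camera("top")
us,ns=red(s,(262,150,290,182));ut,nt=red(t,(222,200,240,220));print(us,ns,ut,nt)
print("handle",tri(s,t,us,ut),plane(s,us,.099),plane(t,ut,.099))
for n,c,roi in(("top",t,(165,70,275,125)),("scene",s,(285,228,412,342))):
    g=c["color"].min(2);z=np.zeros_like(g);x0,y0,x1,y1=roi;z[y0:y1,x0:x1]=(g>(205))[y0:y1,x0:x1]*255
    k=max(cv2.findContours(z,0,2)[0],key=cv2.contourArea)
    w=np.array([plane(c,p,.118) for p in cv2.boxPoints(cv2.minAreaRect(k))])
    e=np.diff(np.r_[w,w[:1]],axis=0);L=np.linalg.norm(e,axis=1);i=L.argmax();print(n,"L",L.round(3),"yaw",(np.arctan2(e[i,1],e[i,0])%np.pi)-np.pi/2,"mid",w.mean(0))
E
```

```text
[274.57291667 165.03125   ] 96 [230.23809524 209.42857143] 21
handle [0.50030767 0.05153311 0.09931653] [0.50004976 0.05146704] [0.50038844 0.05174309]
top L [0.299 0.041 0.298 0.041] yaw 0.3716065427150683 mid [0.84140022 0.09421877]
scene L [0.304 0.063 0.296 0.056] yaw 0.3875534811953987 mid [0.83258676 0.09211636]
```

```bash
python3 -m pendant '[[[1.8,-2.8,0],0.045],[[1.8,-2.8,0],0.045],[[1.8,-2.8,0],0.045],[[1.8,-2.8,0],0.045],[[1.8,-2.8,0],0.045],[[1.8,-2.8,0],0.045],[[1.8,-2.8,0],0.045],[[1.8,-2.8,0],0.045],[[1.8,-2.8,0],0.045],[[1.8,-2.8,0],0.045],[[1.8,-2.8,0],0.045],[[1.8,-2.8,0],0.045],[[1.8,-2.8,0],0.045],[[1.8,-2.8,0],0.045],[[1.8,-2.8,0],0.045],[[1.8,-2.8,0],0.045],[[0,0,0],0.04],[[0,0,0],0]]' 0.53 20
```

```text
time_s: 1.7
ee_pos: [0.4999, 0.0584, 0.205]
eef_rot: [3.141, -0.001, -2.777]
force: [0.5, 0.6, -0.6]
grip_width: 0.0498
grip_force: 0.0
```

```bash
python3 -m pendant '[[[0,-0.7,-1],0.008],[[0,0,-2.5],0],[[0,0,-2.5],0],[[0,0,-1],0],[[0,0,0],0],[[0,0,0],0]]'; python3 - <<'E'
from h import *
for n,r in(("scene",(215,110,335,215)),("top",(190,170,290,240))):
    c=ctrl.camera(n);x0,y0,x1,y1=r;cv2.imwrite(f"pics/{n}1.png",cv2.resize(c["color"][y0:y1,x0:x1,::-1],None,fx=5,fy=5))
E
python3 -c "
import cv2,numpy as np
a=cv2.imread('pics/scene1.png');b=cv2.imread('pics/top1.png');b=cv2.resize(b,(a.shape[1],a.shape[0]));cv2.imwrite('pics/c1.png',cv2.resize(np.hstack([a,b]),(800,350)))"
```

```text
time_s: 2.2
ee_pos: [0.4995, 0.053, 0.1358]
eef_rot: [3.142, -0.0, -2.768]
force: [1.0, 1.0, 0.7]
grip_width: 0.0497
grip_force: 0.0
```

View pics/c1.png

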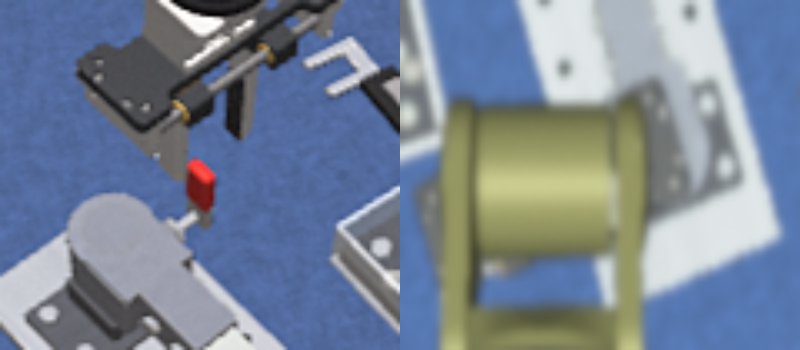

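The red handle (crop 200,185) sits between the finger tips, with the near finger at (170,150) and the far one at (237,115). The top view is blocked by the arm. I'll go down and close.

```bash
python3 -m pendant '[[[0,-0.1,-1.5],0],[[0,0,-1.5],0],[[0,0,-1.5],0],[[0,0,-0.8],0],[[0,0,0],0],[[0,0,0],0]]' && python3 -m pendant '[[[0,0,0],0],[[0,0,0],0],[[0,0,0],0],[[0,0,0],0],[[0,0,0],0],[[0,0,0],0],[[0,0,0],0],[[0,0,0],0]]' 0 40
```

```text
time_s: 2.8
ee_pos: [0.4999, 0.0517, 0.0832]
eef_rot: [-3.141, 0.001, -2.768]
force: [-0.2, -0.2, 0.2]
grip_width: 0.0497
grip_force: 0.0
time_s: 3.47
ee_pos: [0.4997, 0.0514, 0.0826]
eef_rot: [-3.141, 0.0, -2.769]
force: [1.6, -4.7, 1.0]
grip_width: 0.0121
grip_force: 40.0
```

Gripped at 12.1 mm, which matches the handle's thickness. Now I'll pull the latch along hitch +y, (-0.363, 0.932).

```bash
python3 -m pendant '[[[-0.1,0.26,0],0],[[-0.1,0.26,0],0],[[-0.1,0.26,0],0],[[-0.1,0.26,0],0],[[-0.1,0.26,0],0],[[-0.08,0.2,0],0],[[0,0,0],0],[[0,0,0],0],[[0,0,0],0]]' 0 55
```

```text
time_s: 4.22
ee_pos: [0.4941, 0.0658, 0.0825]
eef_rot: [-3.14, 0.0, -2.769]
force: [3.3, -10.2, -0.6]
grip_width: 0.0118
grip_force: 55.0
```

```bash
python3 -m pendant '[[[-0.06,0.14,0],0],[[0,0,0],0],[[0,0,0],0],[[0,0,0],0]]'
```

```text
time_s: 4.55
ee_pos: [0.4941, 0.0659, 0.0825]
eef_rot: [-3.138, 0.001, -2.769]
force: [8.3, -21.8, -3.6]
grip_width: 0.0117
grip_force: 55.0
```

The latch is at its stop: 23 N and no further travel. Now I'll lift along the arc.

```bash
python3 -m pendant '[[[0.013,0.005,0.4],0],[[0.013,0.005,0.4],0],[[0.013,0.005,0.4],0],[[0.013,0.005,0.4],0],[[0.013,0.005,0.4],0],[[0.04,0.016,0.4],0],[[0.04,0.016,0.4],0],[[0.04,0.016,0.4],0],[[0.04,0.016,0.4],0],[[0.04,0.016,0.4],0],[[0,0,0],0],[[0,0,0],0]]'; python3 - <<'E'
from h import *
c=ctrl.camera("scene");cv2.imwrite("pics/s2.png",cv2.resize(c["color"][90:290,190:420,::-1],None,fx=3,fy=3))
E
```

```text
time_s: 5.55
ee_pos: [0.4962, 0.0666, 0.1221]
eef_rot: [-3.138, -0.001, -2.769]
force: [6.8, -22.4, -6.6]
grip_width: 0.0116
grip_force: 55.0
```

View pics/s2.png

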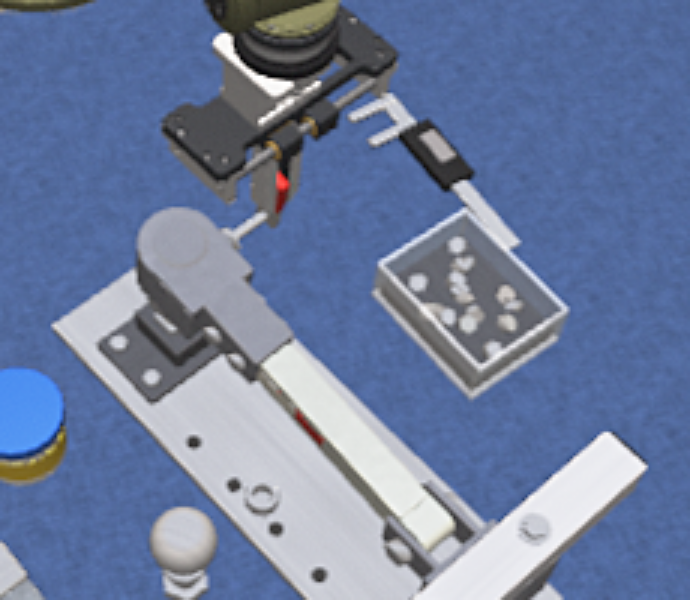

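The coupler (crop 180,260) has risen off its mount with the handle still in the grip at (280,190). I'll carry on to 80 mm.

```bash
python3 -m pendant '[[[0.067,0.026,0.4],0],[[0.067,0.026,0.4],0],[[0.067,0.026,0.4],0],[[0.067,0.026,0.4],0],[[0.067,0.026,0.4],0],[[0.095,0.038,0.4],0],[[0.095,0.038,0.4],0],[[0.095,0.038,0.4],0],[[0.095,0.038,0.4],0],[[0.095,0.038,0.45],0],[[0,0,0],0],[[0,0,0],0],[[0,0,0],0],[[0,0,0],0],[[0,0,0],0],[[0,0,0],0]]'; python3 - <<'E'
from h import *
c=ctrl.camera("scene");cv2.imwrite("pics/s3.png",cv2.resize(c["color"][90:290,190:420,::-1],None,fx=3,fy=3))
E
```

```text
time_s: 6.93
ee_pos: [0.504, 0.0697, 0.1623]
eef_rot: [-3.138, -0.002, -2.77]
force: [6.5, -22.4, -6.3]
grip_width: 0.0117
grip_force: 55.0
```

View pics/s3.png

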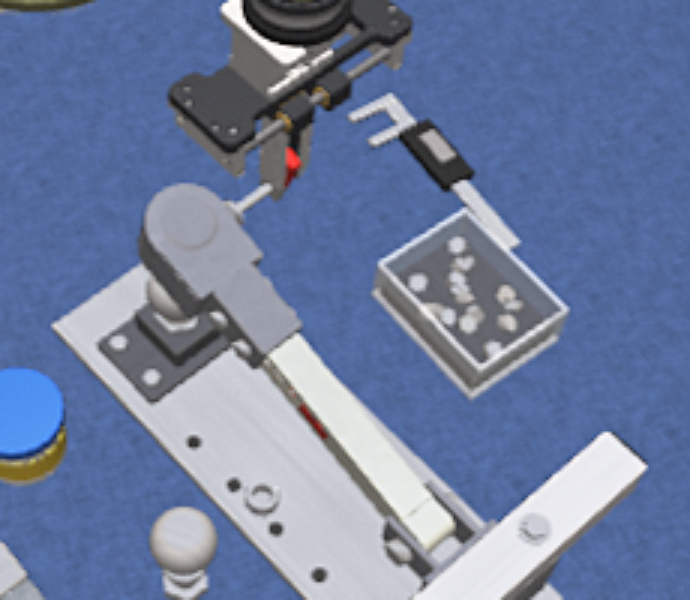

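The ball is uncovered at (170,300), the coupler is held about 80 mm up, the grip is steady and the bystanders haven't moved.

```bash
python3 -c "
from station import ctrl
print(ctrl.hand_in())"
```

```text
the job is handed in; nothing more can be done
None
```

I pulled the latch out to its stop, lifted the tongue off the ball, and handed the job in at about 7 s with the gripper holding the coupler about 80 mm up; in the last picture nothing else in view had moved.

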